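# Index the pitot traverse to the manifold and zero it

### The arm

A 6-joint arm with a two-finger parallel gripper is mounted at the origin on the work surface. World frame = base frame: x ahead of the robot, y to its left, z up, the work surface at z = 0. Lengths are in m, angles in degrees, forces in N, time in s.
With the tool pointing down it reaches from about 0.35 to 0.875 m from the base axis. Payload 4.2 kg.
Tool frame: the origin (TCP) lies at the very end of the fingers, on their centre line; the grasp point (between the pads) lies 19 mm behind it (r.hold_point_z is the distance from the TCP to the grasp point, in m); z points along the fingers, y is the direction in which the jaws open and shut (so a half turn about z gives the same grasp; the last joint's range is limited). The gripper opens to 87 mm and grips with 3 to 60 N. Pads are 19 mm wide; open, the fingers measure 117 mm over their backs; the gripper's body (75 mm by 190 mm) begins 51 mm behind the grasp point.
Start: joints at [-59.095, 22.042, 0.453, 0, -68.411, -14.817], TCP at [0.173, -0.6, 0.223] pointing down, gripper open.
Joint ranges: [-179.83, 179.83], [-69.29, 118.12], [-61.27, 80.66], [-181.25, 117.63], [-171.15, -9.14], [-177.46, 177.46]. Speed limits (degrees/s): [159.86, 159.86, 180, 180, 180, 180].

### API

Orientations are given as a 3x3 rotation matrix whose columns are the frame's x, y, z axes.
In Python, from station import r, cams, ticket gives the robot as it stands.
- The arm moves only by the tool drive_tool, never from a script. Its argument "deltas" is a list of rows, each an object of numbers: "dx", "dy", "dz": the shift along the tool's x, y, z in m; "wx", "wy", "wz": the turn, a rotation vector about the tool's x, y, z in degrees. A call has 1 to 20 rows; each row is the pose to reach, as a shift and turn from the pose commanded when the call began, along the tool's axes at that moment; what a row does not reach only later rows make up. A row lasts 1/10 s, in which the tool goes at most 50 mm and 8.59 degrees, less where a joint would pass 70% of its speed; a pose out of reach is approached as far as the arm can. A call with a gripper value outside its range is refused whole. "gripper" is the opening, from 0 (shut) to 1 (fully open), set as the call begins (left out, the last holds). The fingers move at their own pace and stop on an object; the grip force is fixed at half the most. Time passes only in rows, so rows that repeat a pose let the fingers close. It gives the time, the measured TCP pose, the force and the opening at its end, in the units of the state.
- r.sense(): the state, without advancing time (a new reading comes with each control period).
- cams.capture(name): name is "scene" or "top"; returns the picture (400x640x3 uint8, red, green, blue); there is no depth.
- cams.camera_model(name): a dict with "intrinsics" (3x3 intrinsics, pixels), "distortion" ([k1, k2, p1, p2, k3] as OpenCV has them; the pictures are not rectified), "extrinsics" (4x4, takes a point from world to camera coordinates). Camera axes: x right, y down, z forward; pixel columns grow to the right and rows downward; lengths in m; the calibration is good to about 2 mm. A picture is of the moment at which its call begins. camera_model takes no time and is no camera call.
- ticket.finish_job(): hands the job in, once; it reports no verdict.
The state is a dict: "time_s": time; "joints": joint angles; "joint_velocities": joint speeds; "effort": joint torques, N m; "tcp_pos": TCP position; "ee_rot": TCP orientation; "wrist_force": force on the tool from outside, world axes, zero at the start; "moment": the same for the moment, N m; "gripper_width": opening from 0.0 (shut) to 1.0 (fully open).
Only numpy, scipy, OpenCV 4.12 (cv2) and the standard library are available. Lean on these libraries where they do the work, as an engineer would, in place of code of your own. Each camera call takes 0.05 s, during which the arm holds its last target.

### The job

Pull up the spring plunger on the pitot traverse carriage, slide the carriage along its rail to the hole in line with the manifold (the rectangular block with three knurled plug heads on top), and let the plunger drop fully home in that hole. Then press the mushroom button gently, well down, and let go of it, to zero the reading. Do not touch the delicate pitot tube, and leave the loose things on the counter where they are.

Things in the scene. Friction and masses are not known exactly. Their poses are not given: they have to be found in the camera images.
- rig: Fixed rig: base plate 190 x 390 x 10 mm; steel rail along its y, 40 mm wide, axis at x = -40 mm, top 50 mm up. Origin on the counter, z up. Rail top, from -y: 46 mm parking slot (y = -125 mm), then three 16 mm holes (y = -35, 40, 115). In line with each, behind (+x), a block up to 55 mm high: manifold, round can, filter block, any order. Grey carriage on the rail, 70 x 70 mm, top 70 mm up.
- hole1 (a point): Centre of the mouth of the round index hole nearest the parking slot, on the rail top, 50 mm above the counter; 16 mm wide, 30 mm deep. Axes as the rig's.
- hole2 (a point): The same for the middle index hole, 75 mm further along.
- hole3 (a point): The same for the index hole farthest from the parking slot, 75 mm further again.
- knob_grip (a point): Middle of the knurled metal knob of the upright spring plunger on the carriage: knob 32 mm in diameter, 35 mm tall; point 112 mm above the counter with the plunger down, 18 mm above the knob's underside, 17 mm below its top. A 24 mm bush, 22 mm tall, stands under it on the carriage. The round-tipped 12 mm pin is straight below.
- plunger (a joint): How far the plunger is pulled up, m: 0 fully home (pin 14 mm into hole or slot), 0.014 pin tip on the rail top, 0.026 upper stop. A spring pushes it down, 6 N at 0 and 11 N at 0.026; it does not stay up by itself. The rounded pin finds a hole if let go within about 4 mm of it.
- traverse (a joint): Carriage position along the rail (rig +y), m: 0 at the middle of the parking slot, about 0.090, 0.165 and 0.240 at hole1, hole2, hole3. Starts within 0.012 of 0, plunger down in the slot. About 1 N of friction; it leaves the slot or a hole only with the plunger up by 14 mm or more.
- pitot: Delicate chrome pitot tube on the carriage, 12 mm in diameter, level, sticking out 135 mm from the carriage's +x side, its axis 64 mm above the counter. Origin on the plunger axis at 50 mm above the counter; x along the tube to its nose.
- manifold: Blue polymer manifold, a block 90 x 60 x 34 mm (x, y, z) with three brass knurled plug heads, 22 mm in diameter and 9 mm high, in a row along x on top. Fixed on the rig's plate, origin at the centre of its underside, 10 mm above the counter; axes as the rig's, in line (same rig y) with one of the three holes.
- button_box: Fixed box 80 x 80 x 52 mm with the mushroom button on top; origin at the centre of its underside on the counter. It stands on one side of the rig, a gauge box of like size with a flat round dial on the other.
- button_top (a point): Centre of the top of the mushroom button cap (50 mm in diameter, 87 mm above the counter); pressed straight down.
- mushroom (a joint): How far the button is pressed, m: 0 out, 0.008 bottomed. Spring return, 2.4 N at 0 and about 7 N at 0.008; it counts as pressed from 0.005.
- plug_a: Loose bystander: brass knurled plug standing upright, 36 mm head, 62 mm tall; origin at its underside.
- plug_b: Loose bystander, as plug_a.
- plug_c: Loose bystander, as plug_a.
- spare_tube: Loose bystander: chrome tube section 180 mm long, 16 mm in diameter, on two black feet, 36 mm high; origin on the counter under its middle.
There are look-alikes about, which are no part of the job. What is meant by the button_box is not green, and is the smaller of those in its own colour.

How it is judged (in metres and radians):
On the way, in this order (a step that is already met when the one before it is completed fails the run):
1. the plunger is pulled up clear of the rail (14.5 mm or more) (value of joint plunger above 0.0145 m), for 0.1 s.
2. the carriage is in line with the manifold (within 5 mm) and the plunger is home in the hole (within 3 mm) (y of knob_grip in the frame of manifold between -0.005 and 0.005 m and value of joint plunger below 0.003 m), for 0.2 s.
3. with the carriage locked there, the button is pressed by 5 mm or more (all of step 2 and value of joint mushroom above 0.005 m), for 0.05 s.
At the end, for the whole second after the job is handed in: The carriage stands still in line with the manifold (within 5 mm along the rail), the plunger home in that hole (within 3 mm), and the button out again (within 2 mm) (all of step 2 and value of joint mushroom below 0.002 m and velocity of joint traverse between -0.01 and 0.01 m/s); the robot touches nothing.
It fails at once if the pitot tube is touched with more than 4 N (contact force between anything else and pitot above 4 N).
It fails at once if the button or its box is pushed with more than 30 N (contact force between anything else and button_box above 30 N).
It fails at once if a loose bystander is moved by more than 30 mm (distance of any of plug_a, plug_b, plug_c, spare_tube from where it was at the start of the episode above 0.03 m).
It also fails if it takes over 51 s, if anything falls off the work surface, if the arm or the gripper's body presses on something with over 40 N, if the wrist force passes 120 N, or if a joint passes its speed limit or range.

## Working session

There is one attempt and no reset: what is moved stays moved. The work goes in short steps, Python scripts to look and compute and a tool call to move; the robot and the scene stay as the last step left them, time stands still between calls to the robot, and variables do not carry over. Pictures are saved under pics/ and viewed, and the job is handed in when it is done.

Besides the shell and the picture viewer there is one more tool, called after "Request:" in YAML: its name, and indented under it one key for each argument. drive_tool: Moves the arm, as the interface text tells. Its arguments: {"type":"object","properties":{"deltas":{"type":"array","items":{"type":"object","properties":{"dx":{"type":"number"},"dy":{"type":"number"},"dz":{"type":"number"},"wx":{"type":"number"},"wy":{"type":"number"},"wz":{"type":"number"}}}},"gripper":{"type":"number"}},"required":["deltas"]}

```bash
ls; mkdir -p pics; python3 - <<'E'
from station import r,cams,ticket
import cv2
s=r.sense();print(s['time_s'],s['tcp_pos'],s['ee_rot'],s['wrist_force'],s['gripper_width'],r.hold_point_z)
for n in('scene','top'):
    im=cams.capture(n);cv2.imwrite(f'pics/{n}0.png',im[:,:,::-1]);m=cams.camera_model(n);print(n,m)
E
```

```text
pics
0.0 [ 0.17308523 -0.59991446  0.22147553] [[-9.60879119e-01 -2.76967290e-01 -6.62964897e-04]
 [-2.76968077e-01  9.60876882e-01  2.07421974e-03]
 [ 6.25366233e-05  2.17669454e-03 -9.99997629e-01]] [ 0.74702031 -0.08478681 -0.33952511] 1.0004983406303718 0.0187
scene {'intrinsics': array([[443.40826572,   0.        , 318.10886298],
       [  0.        , 443.40826572, 199.19299081],
       [  0.        ,   0.        ,   1.        ]]), 'distortion': array([-0.0058857,  0.       ,  0.       ,  0.       ,  0.       ]), 'extrinsics': array([[ 0.42654336,  0.90442013, -0.00921879, -0.2384041 ],
       [ 0.69242353, -0.33308493, -0.64000319, -0.28805204],
       [-0.58190241,  0.2666058 , -0.76831695,  1.54884076],
       [ 0.        ,  0.        ,  0.        ,  1.        ]])}
top {'intrinsics': array([[440.35454024,   0.        , 315.64892892],
       [  0.        , 440.35454024, 192.02331669],
       [  0.        ,   0.        ,   1.        ]]), 'distortion': array([-0.04778006,  0.        ,  0.        ,  0.        ,  0.        ]), 'extrinsics': array([[-0.02832092, -0.99957991,  0.00615912,  0.01950726],
       [-0.99678357,  0.02777851, -0.0751723 ,  0.51910834],
       [ 0.07496963, -0.00826826, -0.99715154,  1.37095241],
       [ 0.        ,  0.        ,  0.        ,  1.        ]])}
```

View pics/scene0.png

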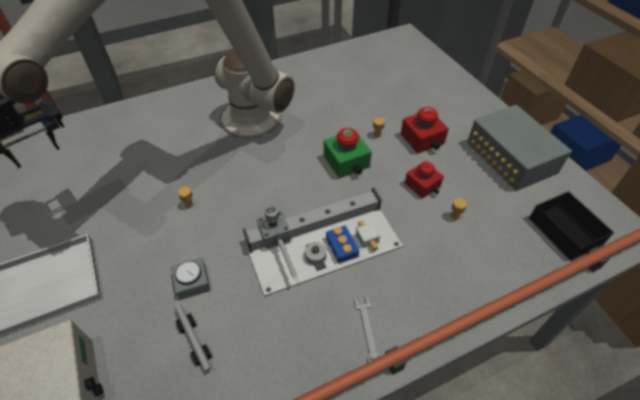

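View pics/top0.png

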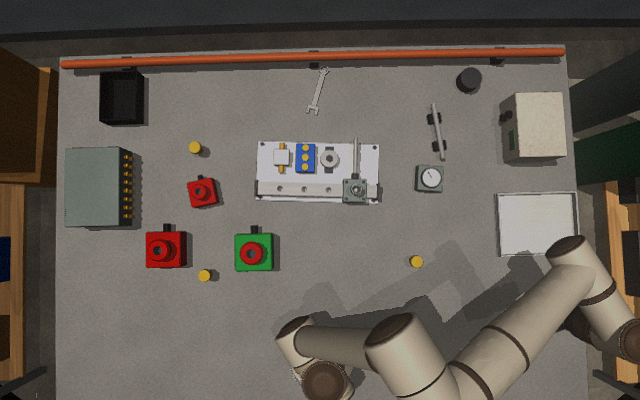

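The manifold (blue, top px ~(305,158)) is in line with the middle hole. The carriage is parked at the right, top px (355,190). The smaller red box is at top px (203,192), and the spare tube is at (437,130). Next I'll measure on enlarged crops.

```bash
cat > h.py <<'E'
import numpy as np,cv2
from station import r,cams,ticket
def ray(n,uv):
    m=cams.camera_model(n);K=m['intrinsics'];E=m['extrinsics']
    p=cv2.undistortPoints(np.array([[uv]],float),K,m['distortion'])[0,0]
    R=E[:3,:3];c=-R.T@E[:3,3];d=R.T@np.array([p[0],p[1],1]);return c,d
def onz(n,uv,z):
    c,d=ray(n,uv);return (c+d*(z-c[2])/d[2])
def proj(n,P):
    m=cams.camera_model(n);E=m['extrinsics']
    return cv2.projectPoints(np.array([P],float),cv2.Rodrigues(E[:3,:3])[0],E[:3,3],m['intrinsics'],m['distortion'])[0][0,0]
def tri(a,b):
    c1,d1=ray('top',a);c2,d2=ray('scene',b)
    t=np.linalg.lstsq(np.c_[d1,-d2],c2-c1,rcond=None)[0];p,q=c1+d1*t[0],c2+d2*t[1];return (p+q)/2,np.linalg.norm(p-q)
E
python3 - <<'E'
import cv2
a=cv2.imread('pics/top0.png');cv2.imwrite('pics/c1.png',cv2.resize(a[130:215,245:390],None,fx=5.5,fy=5.5,interpolation=cv2.INTER_CUBIC))
cv2.imwrite('pics/c2.png',cv2.resize(a[165:220,175:230],None,fx=8,fy=8,interpolation=cv2.INTER_CUBIC))
b=cv2.imread('pics/scene0.png');cv2.imwrite('pics/c3.png',cv2.resize(b[180:300,235:410],None,fx=4.5,fy=4.5,interpolation=cv2.INTER_CUBIC))
E
```

```text
(no output)
```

View pics/c1.png

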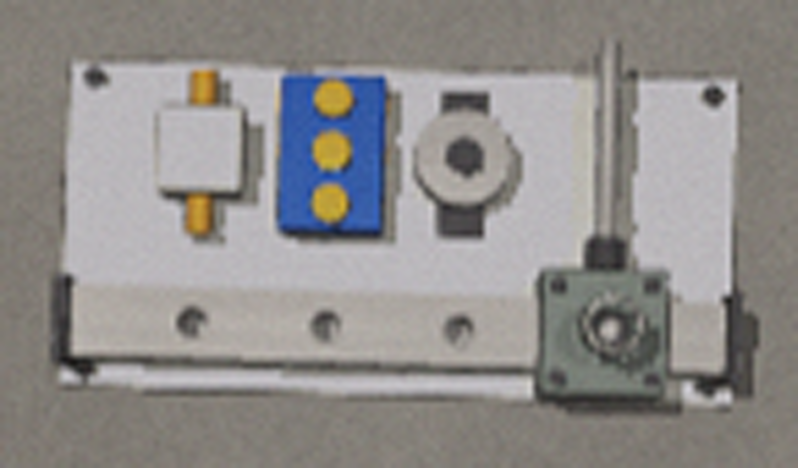

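View pics/c2.png

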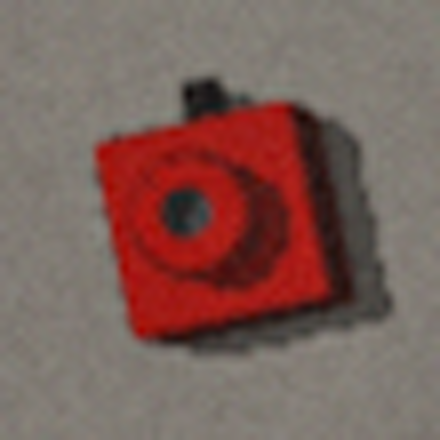

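View pics/c3.png

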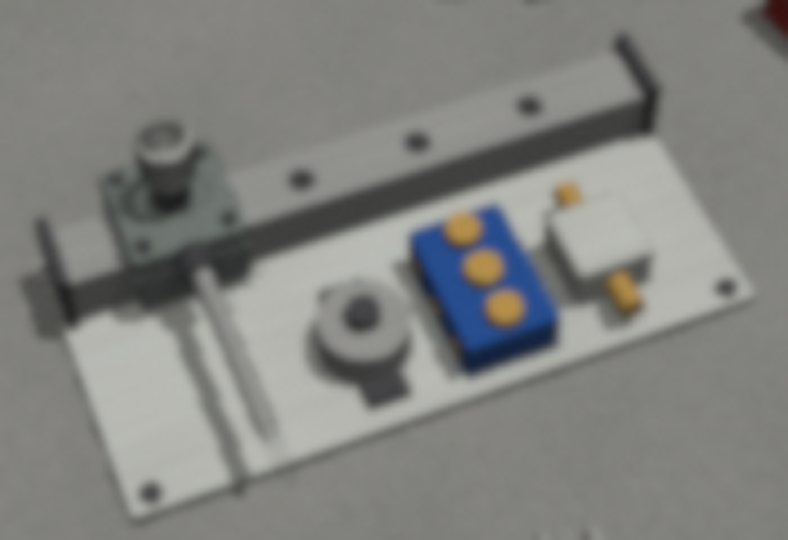

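```bash
python3 - <<'E'
from h import *
f=lambda x,y,s,ox,oy:((x+.5)/s-.5+ox,(y+.5)/s-.5+oy)
T=lambda x,y:f(x,y,5.5,245,130); S=lambda x,y:f(x,y,4.5,235,180)
for n,t,s in [('h3',T(193,324),S(530,105)),('h2',T(326,326),S(417,142)),('h1',T(460,328),S(301,179))]:
    print(n,onz('top',t,.05),onz('scene',s,.05),tri(t,s))
print('knobtop',onz('top',T(611,325),.129),onz('scene',S(167,138),.129),tri(T(611,325),S(167,138)))
for p,q in [((334,98),(463,229)),((332,152),(484,267)),((331,203),(505,307))]: print('plug',onz('top',T(*p),.053),onz('scene',S(*q),.053))
b=f(186,212,8,175,165); print('button',onz('top',b,.087))
print('car corners',[onz('top',T(*p),.07)[:2] for p in [(540,270),(668,270),(535,395),(665,400)]])
print('pitot',[onz('top',T(*p),.064)[:2] for p in [(610,42),(606,235)]])
im=cv2.imread('pics/scene0.png')
cv2.imwrite('pics/c4.png',cv2.resize(im[150:205,395:455],None,fx=8,fy=8,interpolation=cv2.INTER_CUBIC))
# bounding of small items
hsv=cv2.cvtColor(cv2.imread('pics/top0.png'),cv2.COLOR_BGR2HSV)
m=cv2.inRange(hsv,(12,120,80),(32,255,255));n,l,st,c=cv2.connectedComponentsWithStats(m)
for i in range(1,n):
    if st[i,4]>60: print('brass',c[i],onz('top',c[i],.062)[:2])
for z in (.052,.087): print(z,[onz('top',f(x,y,8,175,165),z)[:2] for x,y in [(100,145),(295,103),(330,300),(135,338)]])
E
```

```text
h3 [0.53116331 0.11593475 0.05      ] [0.53382769 0.11758635 0.05      ] (array([0.5318905 , 0.11727497, 0.04786642]), np.float64(0.002592396386503458))
h2 [0.52795597 0.04128858 0.05      ] [0.52974889 0.04200988 0.05      ] (array([0.52835872, 0.041945  , 0.04837101]), np.float64(0.0013606946898691657))
h1 [ 0.52473524 -0.03392924  0.05      ] [ 0.52500943 -0.03303586  0.05      ] (array([ 0.52489817, -0.0334922 ,  0.05008502]), np.float64(0.000931826967878084))
knobtop [ 0.5177251  -0.11100574  0.129     ] [ 0.52235583 -0.11056957  0.129     ] (array([ 0.51841982, -0.11052832,  0.12443328]), np.float64(0.001973778651773407))
plug [0.65673735 0.03333628 0.053     ] [0.60177365 0.0367977  0.053     ]
plug [0.62599232 0.03527458 0.053     ] [0.631044   0.03554243 0.053     ]
plug [0.59705146 0.03659996 0.053     ] [0.66066024 0.03369523 0.053     ]
button [0.5271534  0.35991069 0.087     ]
car corners [array([ 0.5541554 , -0.07855133]), array([ 0.55220546, -0.14965689]), array([ 0.48483802, -0.07349753]), array([ 0.48004486, -0.14532414])]
pitot [array([ 0.6824251 , -0.12263101]), array([ 0.57339333, -0.11648203])]
brass [ 36.6870229  130.26608506] [0.73558367 0.87751696]
brass [194.45454545 146.86363636] [0.66667692 0.37592238]
brass [620.46150257 238.4344377 ] [ 0.34426549 -0.94315869]
brass [ 12.73619288 276.4025792 ] [0.28155884 0.94594115]
brass [416.16260163 261.38211382] [ 0.29636843 -0.29420281]
brass [203.7008547  275.42735043] [0.27258447 0.35122726]
brass [626.96370968 370.92741935] [-0.06370775 -0.93901479]
0.052 [array([0.55706577, 0.4022736 ]), array([0.57124735, 0.32633739]), array([0.49456541, 0.31360223]), array([0.48197664, 0.38919375])]
0.087 [array([0.55339879, 0.39229903]), array([0.56721377, 0.31832579]), array([0.49251409, 0.30591984]), array([0.48025073, 0.37955729])]
```

View pics/c4.png

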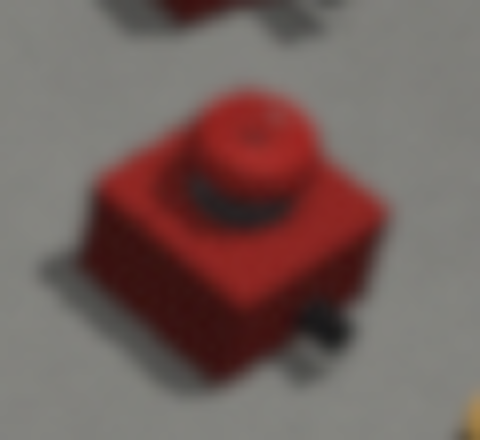

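```bash
cat >> h.py <<'E'
YAW=-2.9
def go(target,yaw=YAW):
    s=r.sense();R=np.array(s['ee_rot']);d=R.T@(np.array(target)-s['tcp_pos'])
    a=np.radians(yaw);y=np.array([-np.sin(a),np.cos(a),0]);z=np.array([0,0,-1.]);G=np.c_[np.cross(y,z),y,z]
    from scipy.spatial.transform import Rotation as Ro
    w=Ro.from_matrix(R.T@G).as_rotvec(degrees=True)
    print('t',s['time_s'],'tcp',np.round(s['tcp_pos'],4),'F',np.round(s['wrist_force'],1),'g',round(s['gripper_width'],3));print('delta',np.round(d,4),'rot',np.round(w,2))
E
python3 - <<'E'
from h import *
print(onz('scene',((257.5)/8-.5+395,(132.5)/8-.5+150),.087))
go([.520,-.112,.19])
E
```

```text
[0.53141781 0.35730975 0.087     ]
t 0.1 tcp [ 0.1731 -0.6     0.2216] F [-0.4  0.5 -0.2] g 1.0
delta [-0.4685  0.3728  0.0323] rot [ 0.11 -0.02 18.98]
```

Request:
drive_tool:
  deltas:
    - {"dx": -0.015,"dy": 0.012,"dz": 0,"wz": 0.6}
    - {"dx": -0.047,"dy": 0.037,"dz": 0,"wz": 2}
    - {"dx": -0.08,"dy": 0.064,"dz": 0,"wz": 3.3}
    - {"dx": -0.112,"dy": 0.089,"dz": 0,"wz": 4.6}
    - {"dx": -0.145,"dy": 0.115,"dz": 0,"wz": 6}
    - {"dx": -0.178,"dy": 0.142,"dz": 0,"wz": 7.3}
    - {"dx": -0.211,"dy": 0.168,"dz": 0,"wz": 8.6}
    - {"dx": -0.244,"dy": 0.194,"dz": 0,"wz": 10}
    - {"dx": -0.277,"dy": 0.22,"dz": 0,"wz": 11.3}
    - {"dx": -0.31,"dy": 0.246,"dz": 0,"wz": 12.6}
    - {"dx": -0.343,"dy": 0.273,"dz": 0.005,"wz": 14}
    - {"dx": -0.376,"dy": 0.3,"dz": 0.01,"wz": 15.3}
    - {"dx": -0.409,"dy": 0.326,"dz": 0.015,"wz": 16.6}
    - {"dx": -0.435,"dy": 0.346,"dz": 0.02,"wz": 17.6}
    - {"dx": -0.455,"dy": 0.362,"dz": 0.026,"wz": 18.5}
    - {"dx": -0.465,"dy": 0.37,"dz": 0.03,"wz": 19}
    - {"dx": -0.4685,"dy": 0.373,"dz": 0.032,"wz": 19}
    - {"dx": -0.4685,"dy": 0.373,"dz": 0.032,"wz": 19}
  gripper: 1.0

```text
schema error: expected keys dx, dy, dz, wx, wy, wz
```

```bash
python3 - <<'E'
from h import *
im=cams.capture('scene');cv2.imwrite('pics/s1.png',cv2.resize(im[100:300,200:430,::-1],None,fx=3,fy=3,interpolation=cv2.INTER_CUBIC))
go([.520,-.112,.093])
E
```

```text
t 0.15 tcp [ 0.1731 -0.6001  0.2217] F [ 0.8 -0.3 -0.8] g 1.0
delta [-0.4685  0.3727  0.1293] rot [ 0.09 -0.02 18.98]
```

View pics/s1.png

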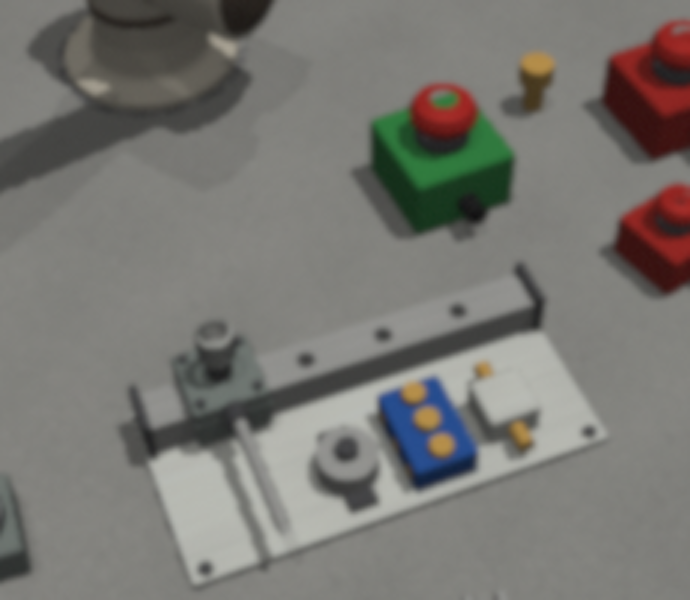

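The call was refused because every row needs all six keys, so nothing moved and the picture shows the scene unchanged. I'll resend it.

Request:
drive_tool:
  deltas:
    - {"dx": -0.03,"dy": 0.024,"dz": 0,"wx": 0,"wy": 0,"wz": 1}
    - {"dx": -0.065,"dy": 0.052,"dz": 0,"wx": 0,"wy": 0,"wz": 3}
    - {"dx": -0.1,"dy": 0.08,"dz": 0,"wx": 0,"wy": 0,"wz": 5}
    - {"dx": -0.135,"dy": 0.107,"dz": 0,"wx": 0,"wy": 0,"wz": 6}
    - {"dx": -0.17,"dy": 0.135,"dz": 0,"wx": 0,"wy": 0,"wz": 8}
    - {"dx": -0.205,"dy": 0.163,"dz": 0,"wx": 0,"wy": 0,"wz": 10}
    - {"dx": -0.24,"dy": 0.191,"dz": 0,"wx": 0,"wy": 0,"wz": 11}
    - {"dx": -0.275,"dy": 0.219,"dz": 0,"wx": 0,"wy": 0,"wz": 12}
    - {"dx": -0.31,"dy": 0.247,"dz": 0,"wx": 0,"wy": 0,"wz": 14}
    - {"dx": -0.345,"dy": 0.275,"dz": 0,"wx": 0,"wy": 0,"wz": 15}
    - {"dx": -0.38,"dy": 0.302,"dz": 0.01,"wx": 0,"wy": 0,"wz": 16}
    - {"dx": -0.41,"dy": 0.326,"dz": 0.02,"wx": 0,"wy": 0,"wz": 17}
    - {"dx": -0.44,"dy": 0.35,"dz": 0.025,"wx": 0,"wy": 0,"wz": 18}
    - {"dx": -0.46,"dy": 0.366,"dz": 0.03,"wx": 0,"wy": 0,"wz": 19}
    - {"dx": -0.4685,"dy": 0.3728,"dz": 0.032,"wx": 0,"wy": 0,"wz": 19}
    - {"dx": -0.4685,"dy": 0.3728,"dz": 0.032,"wx": 0,"wy": 0,"wz": 19}
    - {"dx": -0.4685,"dy": 0.3728,"dz": 0.032,"wx": 0,"wy": 0,"wz": 19}
  gripper: 1.0

```text
time_s: 1.85
tcp_pos: [0.5195, -0.1129, 0.1905]
ee_rot: [[-0.999, 0.051, -0.001], [0.051, 0.999, -0.0], [0.001, -0.0, -1.0]]
wrist_force: [0.1, -0.5, -0.2]
gripper_width: 1.001
```

```bash
python3 - <<'E'
from h import *
im=cams.capture('scene');cv2.imwrite('pics/s2.png',cv2.resize(im[100:300,200:430,::-1],None,fx=3,fy=3,interpolation=cv2.INTER_CUBIC))
go([.520,-.112,.093])
E
```

```text
t 1.9 tcp [ 0.5195 -0.1132  0.1907] F [ 0.3 -0.4  0.6] g 0.997
delta [-0.0005  0.0013  0.0977] rot [-0.   -0.01 -0.06]
```

View pics/s2.png

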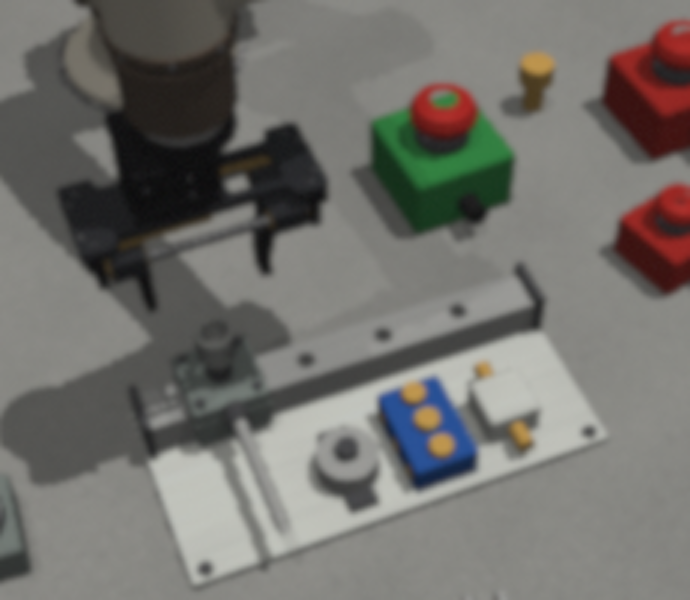

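The fingers at crop px (150,295) and (265,262) straddle the knob at (215,345), and everything is clear. Descending to the knob.

Request:
drive_tool:
  deltas:
    - {"dx": 0,"dy": 0.001,"dz": 0.02,"wx": 0,"wy": 0,"wz": 0}
    - {"dx": 0,"dy": 0.001,"dz": 0.045,"wx": 0,"wy": 0,"wz": 0}
    - {"dx": 0,"dy": 0.001,"dz": 0.065,"wx": 0,"wy": 0,"wz": 0}
    - {"dx": 0,"dy": 0.001,"dz": 0.08,"wx": 0,"wy": 0,"wz": 0}
    - {"dx": 0,"dy": 0.001,"dz": 0.09,"wx": 0,"wy": 0,"wz": 0}
    - {"dx": 0,"dy": 0.001,"dz": 0.096,"wx": 0,"wy": 0,"wz": 0}
    - {"dx": 0,"dy": 0.001,"dz": 0.097,"wx": 0,"wy": 0,"wz": 0}
    - {"dx": 0,"dy": 0.001,"dz": 0.097,"wx": 0,"wy": 0,"wz": 0}
  gripper: 1.0

```text
time_s: 2.7
tcp_pos: [0.5204, -0.1117, 0.0941]
ee_rot: [[-0.999, 0.051, 0.001], [0.051, 0.999, -0.0], [-0.001, -0.0, -1.0]]
wrist_force: [0.6, 0.4, -0.2]
gripper_width: 0.995
```

Request:
drive_tool:
  deltas:
    - {"dx": 0,"dy": 0,"dz": 0,"wx": 0,"wy": 0,"wz": 0}
    - {"dx": 0,"dy": 0,"dz": 0,"wx": 0,"wy": 0,"wz": 0}
    - {"dx": 0,"dy": 0,"dz": 0,"wx": 0,"wy": 0,"wz": 0}
    - {"dx": 0,"dy": 0,"dz": 0,"wx": 0,"wy": 0,"wz": 0}
    - {"dx": 0,"dy": 0,"dz": 0,"wx": 0,"wy": 0,"wz": 0}
    - {"dx": 0,"dy": 0,"dz": 0,"wx": 0,"wy": 0,"wz": 0}
    - {"dx": 0,"dy": 0,"dz": 0,"wx": 0,"wy": 0,"wz": 0}
    - {"dx": 0,"dy": 0,"dz": 0,"wx": 0,"wy": 0,"wz": 0}
    - {"dx": 0,"dy": 0,"dz": 0,"wx": 0,"wy": 0,"wz": 0}
    - {"dx": 0,"dy": 0,"dz": 0,"wx": 0,"wy": 0,"wz": 0}
  gripper: 0.2

```text
time_s: 3.7
tcp_pos: [0.5201, -0.1115, 0.0935]
ee_rot: [[-0.999, 0.051, -0.0], [0.051, 0.999, -0.0], [0.0, -0.0, -1.0]]
wrist_force: [-1.5, 0.1, -0.1]
gripper_width: 0.358
```

```bash
python3 - <<'E'
from h import *
im=cams.capture('scene');cv2.imwrite('pics/s3.png',cv2.resize(im[100:300,200:430,::-1],None,fx=3,fy=3,interpolation=cv2.INTER_CUBIC))
go([.520,-.112,.093])
E
```

```text
t 3.75 tcp [ 0.5201 -0.1115  0.0935] F [-0.1 -0.6  0.4] g 0.359
delta [ 0.0001 -0.0005  0.0005] rot [-0.   -0.01 -0.01]
```

View pics/s3.png

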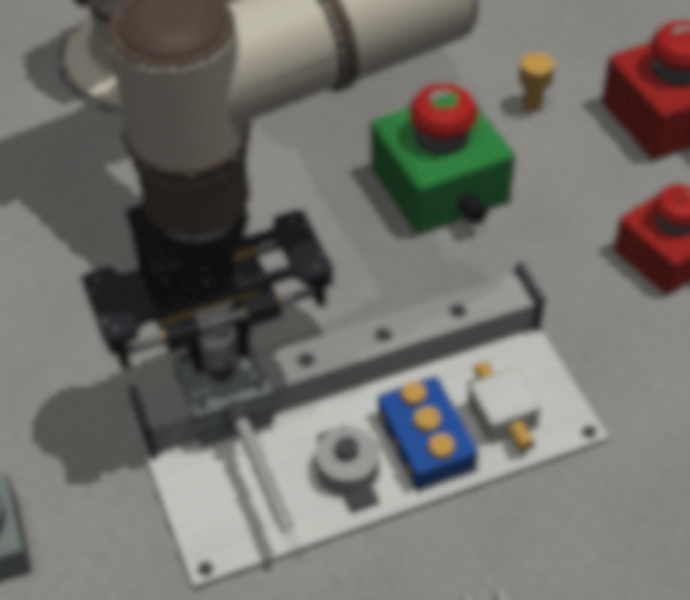

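The opening of 0.359 (31 mm) means the jaws are on the knob, which shows between the fingers at (218,350). Pulling up 20 mm.

Request:
drive_tool:
  deltas:
    - {"dx": 0,"dy": 0,"dz": -0.003,"wx": 0,"wy": 0,"wz": 0}
    - {"dx": 0,"dy": 0,"dz": -0.007,"wx": 0,"wy": 0,"wz": 0}
    - {"dx": 0,"dy": 0,"dz": -0.011,"wx": 0,"wy": 0,"wz": 0}
    - {"dx": 0,"dy": 0,"dz": -0.015,"wx": 0,"wy": 0,"wz": 0}
    - {"dx": 0,"dy": 0,"dz": -0.019,"wx": 0,"wy": 0,"wz": 0}
    - {"dx": 0,"dy": 0,"dz": -0.021,"wx": 0,"wy": 0,"wz": 0}
    - {"dx": 0,"dy": 0,"dz": -0.021,"wx": 0,"wy": 0,"wz": 0}
    - {"dx": 0,"dy": 0,"dz": -0.021,"wx": 0,"wy": 0,"wz": 0}
  gripper: 0.2

```text
time_s: 4.55
tcp_pos: [0.52, -0.1114, 0.1143]
ee_rot: [[-0.999, 0.051, -0.0], [0.051, 0.999, 0.0], [0.0, 0.0, -1.0]]
wrist_force: [4.3, -0.6, -10.9]
gripper_width: 0.357
```

```bash
python3 - <<'E'
from h import *
im=cams.capture('scene');cv2.imwrite('pics/s4.png',cv2.resize(im[180:260,220:340,::-1],None,fx=6,fy=6,interpolation=cv2.INTER_CUBIC))
go([.5285,.0415,.114])
E
```

```text
t 4.6 tcp [ 0.52   -0.1114  0.1143] F [  2.8  -1.6 -10.9] g 0.358
delta [-0.0007  0.1531  0.0003] rot [ 0.01 -0.01 -0.02]
```

View pics/s4.png

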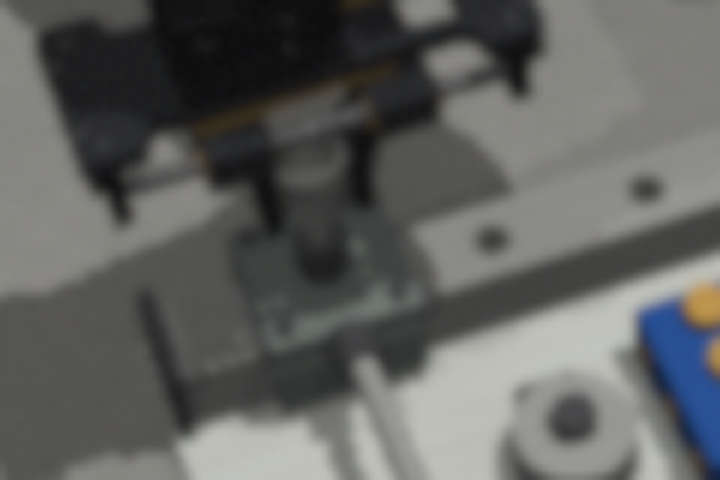

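Fz is −10.9 N and the knob is visibly raised at (315,170), so the plunger is up. Sliding along the rail.

Request:
drive_tool:
  deltas:
    - {"dx": 0,"dy": 0.004,"dz": 0,"wx": 0,"wy": 0,"wz": 0}
    - {"dx": 0,"dy": 0.012,"dz": 0,"wx": 0,"wy": 0,"wz": 0}
    - {"dx": 0,"dy": 0.022,"dz": 0,"wx": 0,"wy": 0,"wz": 0}
    - {"dx": 0,"dy": 0.033,"dz": 0,"wx": 0,"wy": 0,"wz": 0}
    - {"dx": -0.0003,"dy": 0.044,"dz": 0,"wx": 0,"wy": 0,"wz": 0}
    - {"dx": -0.0003,"dy": 0.055,"dz": 0,"wx": 0,"wy": 0,"wz": 0}
    - {"dx": -0.0003,"dy": 0.066,"dz": 0,"wx": 0,"wy": 0,"wz": 0}
    - {"dx": -0.0005,"dy": 0.077,"dz": 0,"wx": 0,"wy": 0,"wz": 0}
    - {"dx": -0.0005,"dy": 0.088,"dz": 0,"wx": 0,"wy": 0,"wz": 0}
    - {"dx": -0.0005,"dy": 0.099,"dz": 0,"wx": 0,"wy": 0,"wz": 0}
    - {"dx": -0.0005,"dy": 0.11,"dz": 0,"wx": 0,"wy": 0,"wz": 0}
    - {"dx": -0.0007,"dy": 0.121,"dz": 0,"wx": 0,"wy": 0,"wz": 0}
    - {"dx": -0.0007,"dy": 0.132,"dz": 0,"wx": 0,"wy": 0,"wz": 0}
    - {"dx": -0.0007,"dy": 0.142,"dz": 0,"wx": 0,"wy": 0,"wz": 0}
    - {"dx": -0.0007,"dy": 0.149,"dz": 0,"wx": 0,"wy": 0,"wz": 0}
    - {"dx": -0.0007,"dy": 0.153,"dz": 0,"wx": 0,"wy": 0,"wz": 0}
    - {"dx": -0.0007,"dy": 0.153,"dz": 0,"wx": 0,"wy": 0,"wz": 0}
    - {"dx": -0.0007,"dy": 0.153,"dz": 0,"wx": 0,"wy": 0,"wz": 0}
    - {"dx": -0.0007,"dy": 0.153,"dz": 0,"wx": 0,"wy": 0,"wz": 0}
  gripper: 0.2

```text
time_s: 6.5
tcp_pos: [0.5288, 0.0415, 0.1146]
ee_rot: [[-0.999, 0.051, 0.001], [0.051, 0.999, 0.0], [-0.001, 0.0, -1.0]]
wrist_force: [5.0, 0.9, -10.1]
gripper_width: 0.357
```

```bash
python3 - <<'E'
from h import *
im=cams.capture('scene');cv2.imwrite('pics/s5.png',cv2.resize(im[170:260,240:400,::-1],None,fx=5,fy=5,interpolation=cv2.INTER_CUBIC))
im=cams.capture('top');cv2.imwrite('pics/t5.png',cv2.resize(im[130:215,245:390,::-1],None,fx=5.5,fy=5.5,interpolation=cv2.INTER_CUBIC))
go([.5285,.0415,.114])
E
```

```text
t 6.6 tcp [0.5288 0.0413 0.1146] F [  4.7   1.  -11.2] g 0.353
delta [0.0003 0.0002 0.0006] rot [ 0.02  0.03 -0.03]
```

View pics/s5.png

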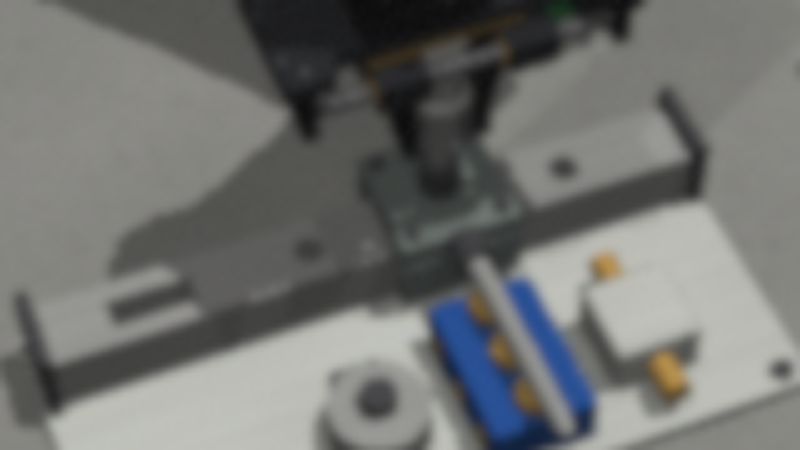

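View pics/t5.png

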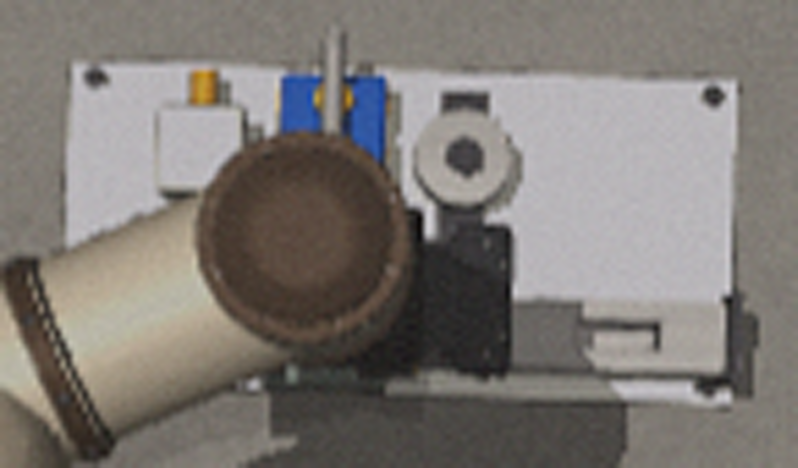

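The pitot tube lies over the manifold's plug row (crop px (335,100) against plug (334,98)), and the TCP is at the hole 2 estimate. Letting go.

Request:
drive_tool:
  deltas:
    - {"dx": 0,"dy": 0,"dz": 0,"wx": 0,"wy": 0,"wz": 0}
    - {"dx": 0,"dy": 0,"dz": 0,"wx": 0,"wy": 0,"wz": 0}
    - {"dx": 0,"dy": 0,"dz": 0,"wx": 0,"wy": 0,"wz": 0}
    - {"dx": 0,"dy": 0,"dz": 0,"wx": 0,"wy": 0,"wz": 0}
    - {"dx": 0,"dy": 0,"dz": 0,"wx": 0,"wy": 0,"wz": 0}
    - {"dx": 0,"dy": 0,"dz": 0,"wx": 0,"wy": 0,"wz": 0}
    - {"dx": 0,"dy": 0,"dz": 0,"wx": 0,"wy": 0,"wz": 0}
    - {"dx": 0,"dy": 0,"dz": 0,"wx": 0,"wy": 0,"wz": 0}
  gripper: 1.0

```text
time_s: 7.4
tcp_pos: [0.5285, 0.0413, 0.1145]
ee_rot: [[-0.999, 0.051, -0.0], [0.051, 0.999, -0.0], [0.0, -0.0, -1.0]]
wrist_force: [0.0, 0.5, 0.6]
gripper_width: 0.964
```

```bash
python3 - <<'E'
from h import *
im=cams.capture('scene');cv2.imwrite('pics/s6.png',cv2.resize(im[170:260,240:400,::-1],None,fx=5,fy=5,interpolation=cv2.INTER_CUBIC))
print(proj('scene',[.528,.0415,.129]),proj('scene',[.528,.0415,.143]))
go([.529,.3585,.2])
E
```

```text
[327.00930163 191.95276926] [327.04298223 188.4081167 ]
t 7.45 tcp [0.5285 0.0413 0.1145] F [ 0.4 -0.2  0.5] g 0.983
delta [ 0.0157  0.3168 -0.0855] rot [-0.   -0.01 -0.01]
```

View pics/s6.png

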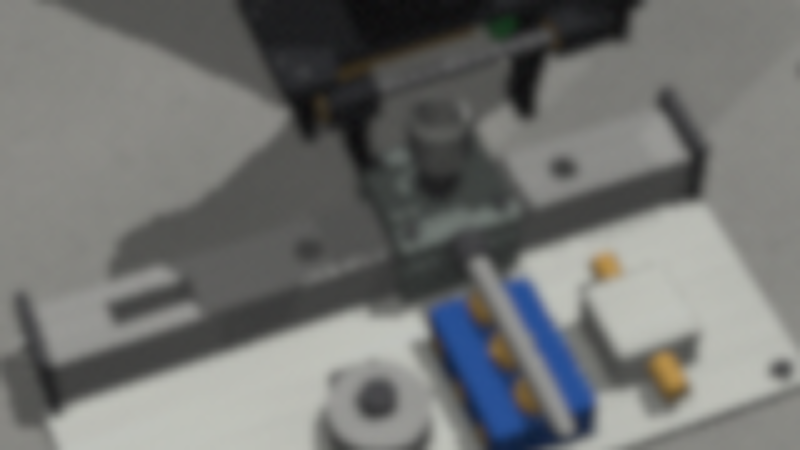

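The knob top has dropped to crop px (440,113), or image (327.6,192.2). I predicted (327.0,192.0) for home and 188.4 if it had stayed on the rail, so it is home. I'll raise the arm, then move over to the button.

Request:
drive_tool:
  deltas:
    - {"dx": 0,"dy": 0,"dz": -0.015,"wx": 0,"wy": 0,"wz": 0}
    - {"dx": 0,"dy": 0,"dz": -0.04,"wx": 0,"wy": 0,"wz": 0}
    - {"dx": 0,"dy": 0,"dz": -0.07,"wx": 0,"wy": 0,"wz": 0}
    - {"dx": 0,"dy": 0.01,"dz": -0.085,"wx": 0,"wy": 0,"wz": 0}
    - {"dx": 0.002,"dy": 0.035,"dz": -0.085,"wx": 0,"wy": 0,"wz": 0}
    - {"dx": 0.004,"dy": 0.07,"dz": -0.085,"wx": 0,"wy": 0,"wz": 0}
    - {"dx": 0.006,"dy": 0.105,"dz": -0.085,"wx": 0,"wy": 0,"wz": 0}
    - {"dx": 0.008,"dy": 0.14,"dz": -0.085,"wx": 0,"wy": 0,"wz": 0}
    - {"dx": 0.009,"dy": 0.175,"dz": -0.085,"wx": 0,"wy": 0,"wz": 0}
    - {"dx": 0.011,"dy": 0.21,"dz": -0.085,"wx": 0,"wy": 0,"wz": 0}
    - {"dx": 0.013,"dy": 0.245,"dz": -0.085,"wx": 0,"wy": 0,"wz": 0}
    - {"dx": 0.014,"dy": 0.275,"dz": -0.085,"wx": 0,"wy": 0,"wz": 0}
    - {"dx": 0.015,"dy": 0.3,"dz": -0.085,"wx": 0,"wy": 0,"wz": 0}
    - {"dx": 0.016,"dy": 0.314,"dz": -0.085,"wx": 0,"wy": 0,"wz": 0}
    - {"dx": 0.016,"dy": 0.317,"dz": -0.085,"wx": 0,"wy": 0,"wz": 0}
    - {"dx": 0.016,"dy": 0.317,"dz": -0.085,"wx": 0,"wy": 0,"wz": 0}
  gripper: 1.0

```text
time_s: 9.05
tcp_pos: [0.5285, 0.3583, 0.1992]
ee_rot: [[-0.999, 0.051, -0.001], [0.051, 0.999, -0.001], [0.001, -0.001, -1.0]]
wrist_force: [0.7, -0.6, 0.1]
gripper_width: 1.004
```

Request:
drive_tool:
  deltas:
    - {"dx": 0,"dy": 0,"dz": 0.01,"wx": 0,"wy": 0,"wz": 0}
    - {"dx": 0,"dy": 0,"dz": 0.03,"wx": 0,"wy": 0,"wz": 0}
    - {"dx": 0,"dy": 0,"dz": 0.05,"wx": 0,"wy": 0,"wz": 0}
    - {"dx": 0,"dy": 0,"dz": 0.065,"wx": 0,"wy": 0,"wz": 0}
    - {"dx": 0,"dy": 0,"dz": 0.07,"wx": 0,"wy": 0,"wz": 0}
    - {"dx": 0,"dy": 0,"dz": 0.07,"wx": 0,"wy": 0,"wz": 0}
    - {"dx": 0,"dy": 0,"dz": 0.07,"wx": 0,"wy": 0,"wz": 0}
    - {"dx": 0,"dy": 0,"dz": 0.07,"wx": 0,"wy": 0,"wz": 0}
    - {"dx": 0,"dy": 0,"dz": 0.07,"wx": 0,"wy": 0,"wz": 0}
    - {"dx": 0,"dy": 0,"dz": 0.07,"wx": 0,"wy": 0,"wz": 0}
    - {"dx": 0,"dy": 0,"dz": 0.07,"wx": 0,"wy": 0,"wz": 0}
  gripper: 0.0

```text
time_s: 10.15
tcp_pos: [0.5287, 0.3588, 0.1299]
ee_rot: [[-0.999, 0.051, 0.0], [0.051, 0.999, 0.0], [-0.0, 0.0, -1.0]]
wrist_force: [-0.6, 0.1, -0.5]
gripper_width: 0.082
```

```bash
python3 - <<'E'
from h import *
im=cams.capture('scene');cv2.imwrite('pics/s7.png',cv2.resize(im[120:260,290:480,::-1],None,fx=4,fy=4,interpolation=cv2.INTER_CUBIC))
im=cams.capture('top');cv2.imwrite('pics/t7.png',cv2.resize(im[130:215,245:390,::-1],None,fx=5.5,fy=5.5,interpolation=cv2.INTER_CUBIC))
print('finger tip should show',proj('scene',r.sense()['tcp_pos']))
go([.529,.3585,.09])
E
```

```text
finger tip should show [429.29416201 154.60892457]
t 10.25 tcp [0.5287 0.3588 0.1296] F [-0.6 -0.3  0.2] g 0.032
delta [-0.0003 -0.0003  0.0396] rot [ 0.01  0.   -0.01]
```

View pics/s7.png

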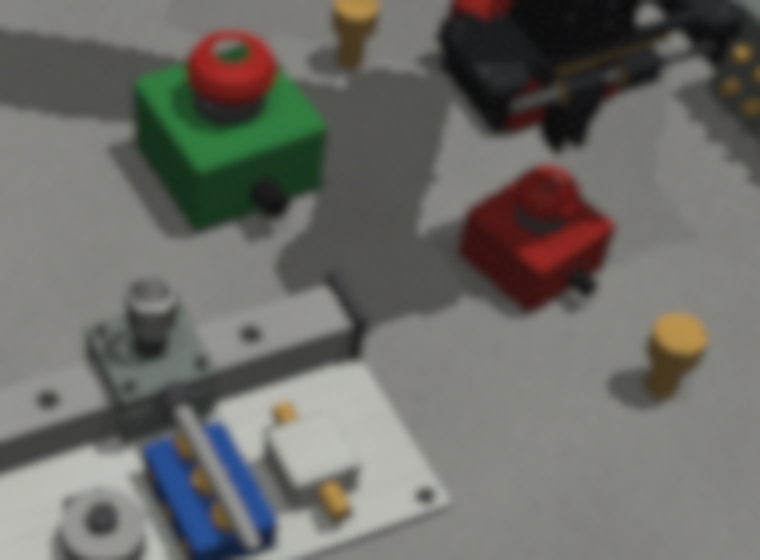

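View pics/t7.png

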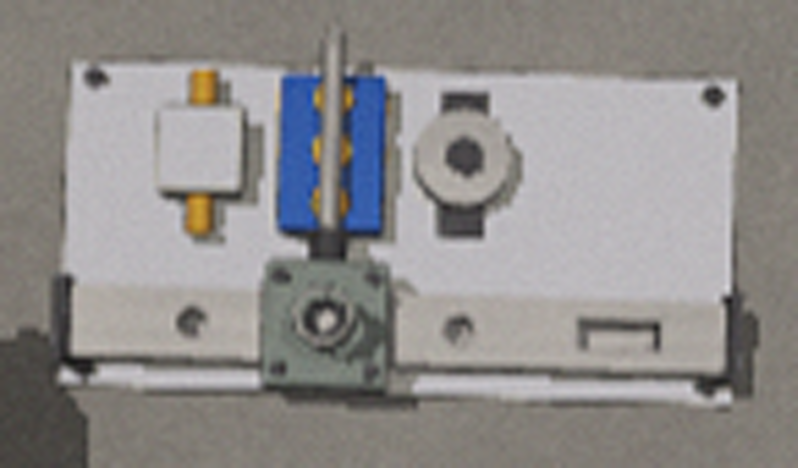

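The plunger knob is at scene (327.6,192.2), home, with the carriage over the middle hole and the tube along the plug row. The shut fingertips are above the cap at crop px (565,140). Now pressing in small steps.

Request:
drive_tool:
  deltas:
    - {"dx": 0,"dy": 0,"dz": 0.015,"wx": 0,"wy": 0,"wz": 0}
    - {"dx": 0,"dy": 0,"dz": 0.03,"wx": 0,"wy": 0,"wz": 0}
    - {"dx": 0,"dy": 0,"dz": 0.036,"wx": 0,"wy": 0,"wz": 0}
    - {"dx": 0,"dy": 0,"dz": 0.04,"wx": 0,"wy": 0,"wz": 0}
    - {"dx": 0,"dy": 0,"dz": 0.042,"wx": 0,"wy": 0,"wz": 0}
    - {"dx": 0,"dy": 0,"dz": 0.044,"wx": 0,"wy": 0,"wz": 0}
    - {"dx": 0,"dy": 0,"dz": 0.046,"wx": 0,"wy": 0,"wz": 0}
    - {"dx": 0,"dy": 0,"dz": 0.046,"wx": 0,"wy": 0,"wz": 0}
    - {"dx": 0,"dy": 0,"dz": 0.046,"wx": 0,"wy": 0,"wz": 0}
  gripper: 0.0

```text
time_s: 11.15
tcp_pos: [0.5289, 0.3588, 0.0843]
ee_rot: [[-0.999, 0.051, 0.001], [0.051, 0.999, 0.001], [-0.001, 0.001, -1.0]]
wrist_force: [-0.8, -0.7, 4.0]
gripper_width: 0.006
```

Fz is 4.0 N at 2.7 mm down, which matches the spring. Pressing 3.8 mm further.

Request:
drive_tool:
  deltas:
    - {"dx": 0,"dy": 0,"dz": 0.002,"wx": 0,"wy": 0,"wz": 0}
    - {"dx": 0,"dy": 0,"dz": 0.003,"wx": 0,"wy": 0,"wz": 0}
    - {"dx": 0,"dy": 0,"dz": 0.0038,"wx": 0,"wy": 0,"wz": 0}
    - {"dx": 0,"dy": 0,"dz": 0.0038,"wx": 0,"wy": 0,"wz": 0}
    - {"dx": 0,"dy": 0,"dz": 0.0038,"wx": 0,"wy": 0,"wz": 0}
    - {"dx": 0,"dy": 0,"dz": 0.0038,"wx": 0,"wy": 0,"wz": 0}
  gripper: 0.0

```text
time_s: 11.75
tcp_pos: [0.5289, 0.3588, 0.0804]
ee_rot: [[-0.999, 0.051, 0.001], [0.051, 0.999, 0.0], [-0.001, 0.0, -1.0]]
wrist_force: [-1.6, -0.7, 6.1]
gripper_width: 0.006
```

That is 6.1 N at 6.6 mm. I'll add 0.8 mm for margin, then let go.

Request:
drive_tool:
  deltas:
    - {"dx": 0,"dy": 0,"dz": 0.0008,"wx": 0,"wy": 0,"wz": 0}
    - {"dx": 0,"dy": 0,"dz": 0.0008,"wx": 0,"wy": 0,"wz": 0}
    - {"dx": 0,"dy": 0,"dz": 0.0008,"wx": 0,"wy": 0,"wz": 0}
  gripper: 0.0

```text
time_s: 12.05
tcp_pos: [0.5289, 0.3589, 0.0797]
ee_rot: [[-0.999, 0.05, 0.001], [0.05, 0.999, 0.0], [-0.001, 0.0, -1.0]]
wrist_force: [-1.3, -0.9, 6.5]
gripper_width: 0.003
```

Request:
drive_tool:
  deltas:
    - {"dx": 0,"dy": 0,"dz": -0.005,"wx": 0,"wy": 0,"wz": 0}
    - {"dx": 0,"dy": 0,"dz": -0.012,"wx": 0,"wy": 0,"wz": 0}
    - {"dx": 0,"dy": 0,"dz": -0.03,"wx": 0,"wy": 0,"wz": 0}
    - {"dx": 0,"dy": 0,"dz": -0.06,"wx": 0,"wy": 0,"wz": 0}
    - {"dx": 0,"dy": 0,"dz": -0.09,"wx": 0,"wy": 0,"wz": 0}
    - {"dx": 0,"dy": 0,"dz": -0.11,"wx": 0,"wy": 0,"wz": 0}
    - {"dx": 0,"dy": 0,"dz": -0.12,"wx": 0,"wy": 0,"wz": 0}
    - {"dx": 0,"dy": 0,"dz": -0.12,"wx": 0,"wy": 0,"wz": 0}
    - {"dx": 0,"dy": 0,"dz": -0.12,"wx": 0,"wy": 0,"wz": 0}
  gripper: 0.0

```text
time_s: 12.95
tcp_pos: [0.5281, 0.3584, 0.1974]
ee_rot: [[-0.999, 0.051, -0.002], [0.051, 0.999, -0.001], [0.002, -0.001, -1.0]]
wrist_force: [-0.6, -0.1, -0.7]
gripper_width: 0.005
```

```bash
python3 - <<'E'
from h import *
im=cams.capture('scene');cv2.imwrite('pics/s8.png',cv2.resize(im[120:260,290:480,::-1],None,fx=4,fy=4,interpolation=cv2.INTER_CUBIC))
go([.529,.3585,.2])
im=cams.capture('top');cv2.imwrite('pics/t8.png',im[:,:,::-1])
hsv=cv2.cvtColor(im,cv2.COLOR_RGB2HSV)
m=cv2.inRange(hsv,(12,120,80),(32,255,255));n,l,st,c=cv2.connectedComponentsWithStats(m)
for i in range(1,n):
    if st[i,4]>60: print('brass',c[i],onz('top',c[i],.062)[:2])
E
```

```text
t 13.0 tcp [0.528  0.3582 0.197 ] F [ 1.  -0.1 -0. ] g 0.008
delta [-0.001   0.0004 -0.003 ] rot [-0.12 -0.14 -0.03]
brass [ 36.91995731 129.23906083] [0.73884477 0.87685225]
brass [194.44545455 146.81818182] [0.66682    0.37594995]
brass [621.44990497 280.10127613] [ 0.21527004 -0.93732964]
brass [ 12.74272116 276.42553191] [0.28148828 0.94591939]
brass [416.16260163 261.32520325] [ 0.29654017 -0.29421004]
brass [203.77391304 275.46086957] [0.27247837 0.35100651]
```

View pics/s8.png

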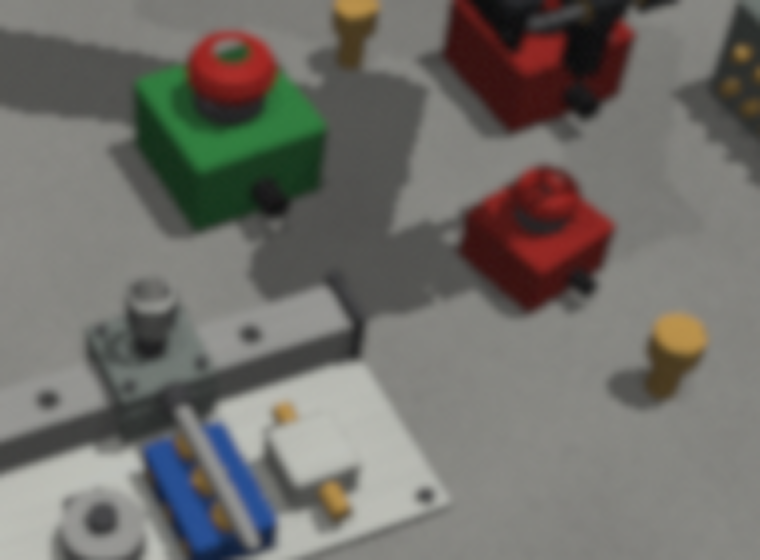

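View pics/t8.png

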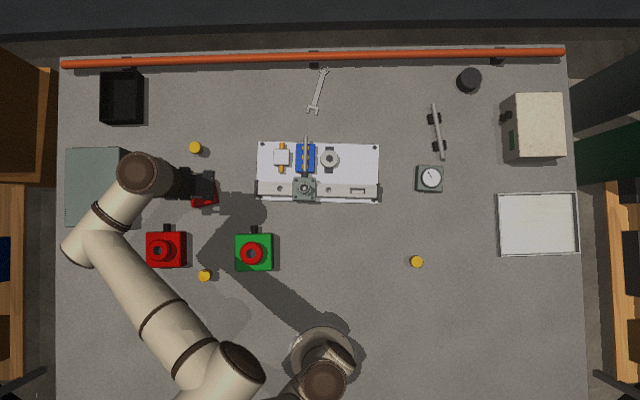

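The button cap is back out at crop px (545,190), the same as before the press. The knob is unchanged at (152,290), the loose plugs and tube have not moved, and the arm is clear. Handing in.

```bash
python3 -c "
from station import ticket
print(ticket.finish_job())"
```

```text
the job is handed in; nothing more can be done
None
```

I pulled the plunger up about 21 mm and slid the carriage about 153 mm to the middle hole, which is in line with the blue manifold. I let the plunger drop there, then pressed the small red mushroom button about 7 mm and let go. The job was handed in at about 13 s; it gave no verdict.

- **Plunger and carriage:** The knob top showed at pixel (327.6, 192.2). I predicted (327.0, 192.0) for fully home; on the rail top it would have been about 188.4. The pitot tube lies along the manifold's row of plug heads.
- **Button:** The press peaked at 6.5 N, consistent with its spring. In the last picture the cap is back out.
- **Bystanders:** The three loose plugs measured under 1 mm from where they started. I checked the spare tube only by eye, and it looked unmoved.
- **Clearance:** The arm ended clear at a height of 0.197 m, with only sensor noise (under about 1 N) on the wrist force.
- **What disagreed:** The two camera views differed by 1–5 mm on single points, so I averaged them. My first move call was refused because every row needs all six keys; nothing moved.

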